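# Lever open the bolted cutter case with the palette knife

### The arm

A 6-joint arm with a two-finger parallel gripper is mounted at the origin on the work surface. World frame = base frame: x ahead of the robot, y to its left, z up, the work surface at z = 0. Lengths are in mm, angles in rad, forces in N, time in s.
With the tool pointing down it reaches from about 350 to 975 mm from the base axis. Payload 4.9 kg.
Tool frame: the origin (TCP) lies at the very end of the fingers, on their centre line; the grasp point (between the pads) lies 19 mm behind it; z points along the fingers, y is the line along which they close (so a half turn about z gives the same grasp; the last joint's range is limited). The gripper opens to 85 mm and grips with 20 to 120 N. Pads are 22 mm wide; open, the fingers measure 114 mm over their backs; the gripper's body (76 mm by 85 mm) begins 54 mm behind the grasp point. The pads swing forward as they close: fully open they stand 13 mm farther back than shut.
Start: joints at [0.993, 0.053, 1.613, -0, 1.476, -0.119], TCP at [276.783, 560.351, 231.304] pointing down, gripper open.
Joint ranges: [-3.01, 3.01], [-1.01, 2.22], [0.06, 2.58], [-1.02, 4.17], [0.09, 2.62], [-3.14, 3.14]. Speed limits (rad/s): [2.57, 2.57, 3.14, 3.14, 3.14, 3.14].

### API

Orientations are given as a rotation vector (axis times angle).
In Python, from bench import * gives the robot as it stands.
- The arm moves only by the shell command python3 -m pendant 'ROWS' [OPENING] [FORCE]. ROWS is text: rows parted by semicolons, each of 4 numbers parted by spaces: the shift along the tool's x, y, z scaled (see below), then the turn about the tool's z scaled (see below). In form: dx dy dz yaw; .... A call has 1 to 5 rows; each row shifts and turns the commanded pose from where the row before left it, along the tool's axes as they then stand; what a row does not reach is not made up. The controller multiplies each number of a shift by 0.075 m and each number of a turn by 60 degrees. A row lasts 1/10 s, in which the tool goes at most 50 mm and 8.59 degrees, less where a joint would pass 70% of its speed; a pose out of reach is approached as far as the arm can. A call with a number of a shift or a turn outside -1 to 1 is refused whole. A call with a gripper value outside its range is refused whole. OPENING is the opening, from -1 (shut) to 1 (fully open), set as the call begins (- or left out, the last holds). The fingers move at their own pace and stop on an object; FORCE is the grip in N (left out, the last holds). Time passes only in rows, so rows that do not move let the fingers close. It gives the time, the measured TCP pose, the force, the opening and the grip force at its end, in the units of the state.
- get_obs(): the state, without advancing time (a new reading comes with each control period).
- camera(name): name is "side" or "top"; returns a dict with "color" (480x640x3 uint8, blue, green, red), "camera_matrix" (3x3 intrinsics, pixels), "R" (3x3) and "t" (3): a world point X has camera coordinates R X + t. Camera axes: x right, y down, z forward; pixel columns grow to the right and rows downward; lengths in mm; the calibration is good to about 2 mm. A picture is of the moment at which its call begins. There is no depth.
- job_done(): hands the job in; it is judged then, once.
The state is a dict: "clock": time; "q": joint angles; "joint_vel": joint speeds; "joint_torque": joint torques, N m; "ee_pos": TCP position; "ee_rot": TCP orientation; "ft_force": force on the tool from outside, world axes, zero at the start; "wrist_torque": the same for the moment, N m; "gripper_width": opening from 0.0 (shut) to 1.0 (fully open); "grasp_force": force on a finger pad.
Only numpy, scipy, OpenCV 4.12 (cv2) and the standard library are available. Lean on these libraries where they do the work, as an engineer would, in place of code of your own. Each camera call takes 0.05 s, during which the arm holds its last target. There are 200 camera calls.

### The job

Get the steel cutter case open: draw its locking bolt out of the bracket and lay it fully down in the parking notch beside it, then slip the palette knife's blade into the slot under the lid and lever the lid up until it stands well open by itself (70 degrees or so), without touching the lid with the gripper. Then lay the knife flat and lengthwise back on the middle of its own marble board, leaving the bolt in its notch and the jars, cup, figure, flask and brush where they stand.

Things in the scene. Friction and masses are not known exactly. Their poses are not given: they have to be found in the camera images.
- case: Fixed steel case, 130 (x) x 150 (y) x 64 high without its lid. Origin: centre of its underside; -x is the front, with the slot, +x the hinge side. On its +y side stand the bolt bracket (aluminium block 36 x 24, 95 high, y 78 to 102, centred at x = -45, with a 12 x 12 bore along y, axis at z = 77.5) and behind it the parking notch
- lid: Flat steel lid, 130 x 150 x 5, covering the case exactly, no handle, stiff hinge: stays at any angle. Origin: on the hinge line at the lid's underside (case x = 65, z = 64). Closed: axes as the case's, front edge at its x = -130. Opens by turning about +y, 0 to 1.75 rad. In its bore the bolt blocks it: the nose lies 25 over the lid, 2.5 above it
- slot (a point): Centre of the pry slot, on the outer face of the case's front wall just under the lid: 60 wide (along case y), 10 high (z 54 to 64), wall 3 thick, hollow behind; its upper side is the lid's underside. Axes as the case's: the blade goes in along +x
- bolt: Loose locking bolt, 90 g: square steel shank 75 long (y -37.5 to +37.5), 10 x 10, and a flat black grip 14 thick (x), 45 long (y +37.5 to +82.5), 32 high (z -10 to +22). Origin: middle of the shank, on its axis; the nose is at -y. At the start it lies in the bore, its y along the case's y; it must move about 55 along +y to be clear of the bracket
- notch (a point): Where the bolt's origin is when it is parked: 5 above the floor of the parking notch, an open-topped channel along the case's y, 14 wide (case x 13 to 27), 67 long (case y 78 to 145), floor at z = 35, walls 6 thick with their tops at z = 55. Axes as the case's; the nose stays towards the case
- knife: Loose palette knife, 215 long, 110 g, lying along its x on its board: wooden handle x -107.5 to -2.5, 18 wide, 22 high (z 0 to 22); steel blade x -2.5 to +107.5, 24 wide (last 16: 17 wide), 3 thick, at z 9.5 to 12.5. Origin: on the underside, where handle meets blade (2.5 ahead of the handle's end); centre of mass in the handle at about x = -38
- knife_board: Fixed marble board 270 (x) x 100 (y) x 10 thick on which the knife starts and must finish. Origin: centre of its underside, the knife's origin starts near the middle. The like board on the other side holds the brush
- brush: Loose brush, 190 long, about 30 high, lying on the other marble board (270 x 100 x 10); bystander
- jar_a: Loose amber jar, 52 across, 65 high, to the right before the case's front; origin under its centre; bystander
- jar_b: Loose clear jar, 56 across, 75 high, right of the case; origin under its centre; bystander
- cup: Loose white cup, 60 across, 70 high, to the left before the case's front; origin under its centre; bystander
- figure: Loose cream-coloured figure, 56 across, 93 high, at the back left; origin under its centre; bystander
- flask: Loose clear bottle, 68 across, 170 high, at the back right; origin under its centre; bystander
Things that resemble listed ones, but are neither listed nor needed, are in the scene too. There is more than one size of the bolt; the job needs the larger. Of the things that look like the knife, the smaller one is meant.

How it is judged:
By the outcome, as a careful person would: the job done as asked, in the order asked, and still so for the second after the job is handed in, with the robot touching nothing.
It also fails if it takes over 70 s, if anything falls off the work surface, if the arm or the gripper's body presses on something with over 40 N, if the wrist force passes 120 N, or if a joint passes its speed limit or range.

## Working session

There is one attempt and no reset: what is moved stays moved. The work goes in short steps, Python scripts to look and compute and a shell command to move; the robot and the scene stay as the last step left them, time stands still between calls to the robot, and variables do not carry over. Pictures are saved under pics/ and viewed, at most 10 in all, crops included, and the job is handed in when it is done.

```bash
ls; mkdir -p pics; python3 - <<'E'
from bench import *
import cv2,numpy as np
o=get_obs();print(o)
for n in("top","side"):
    c=camera(n);cv2.imwrite(f"pics/{n}0.png",c["color"]);print(n,c["camera_matrix"],c["R"],c["t"])
E
```

```text
pics
{'clock': 0.0, 'q': array([ 9.92993645e-01,  5.33717428e-02,  1.61427450e+00,  2.00814254e-05,
        1.47601994e+00, -1.19042374e-01]), 'joint_vel': array([-5.87764323e-04, -7.71927648e-04,  1.20744508e-03, -9.00518614e-05,
       -1.06368474e-03,  7.74933169e-04]), 'joint_torque': array([ 1.59395226e-03, -3.93659127e+01, -3.70189834e+01,  5.65739276e-05,
        6.71503163e-03, -5.53190986e-07]), 'ee_pos': array([276.45056247, 559.84455335, 230.06544691]), 'ee_rot': array([-7.14153715e-01, -3.05859673e+00,  3.04996183e-03]), 'ft_force': array([-0.07840939,  0.32639345,  0.69809037]), 'wrist_torque': array([ 0.02211529, -0.03589685,  0.03329353]), 'grasp_force': 0.0, 'gripper_width': 1.0029884313424677}
top [[614.81945839   0.         304.98978013]
 [  0.         614.81945839 246.37504395]
 [  0.           0.           1.        ]] [[-0.02116308 -0.99976603  0.00447427]
 [-0.99828007  0.02088647 -0.05477832]
 [ 0.05467206 -0.00562585 -0.99848852]] [ -10.89974291  445.52448207 1297.44527101]
side [[576.36273421   0.         316.21139208]
 [  0.         576.36273421 233.54666442]
 [  0.           0.           1.        ]] [[ 0.944052   -0.32907503  0.02180472]
 [-0.17483582 -0.5554378  -0.81297065]
 [ 0.27963951  0.76367433 -0.58189627]] [-457.68508877  155.03206631 1149.67553589]
```

View pics/top0.png

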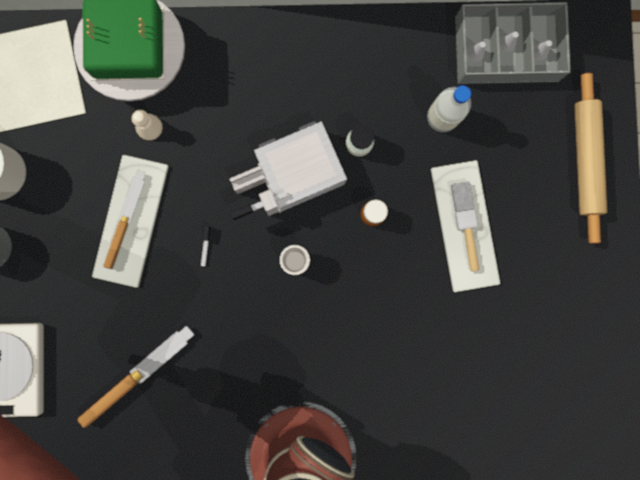

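View pics/side0.png

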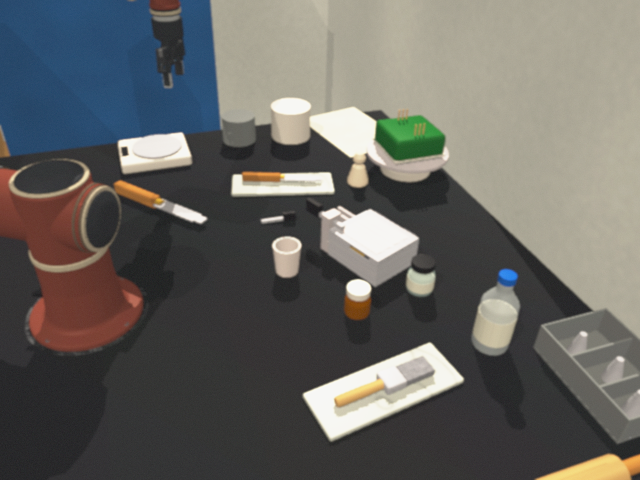

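```bash
cat > h.py <<'E'
from bench import *
import cv2,numpy as np
from scipy.spatial.transform import Rotation as Ro
def ray(c,uv,z):
    d=c["R"].T@np.linalg.inv(c["camera_matrix"])@[uv[0],uv[1],1.];o=-c["R"].T@c["t"]
    return o+d*(z-o[2])/d[2]
def proj(c,X):
    p=c["camera_matrix"]@(c["R"]@np.array(X,float)+c["t"]);return p[:2]/p[2]
E
python3 - <<'E'
from h import *
i=cv2.imread("pics/top0.png");s=cv2.imread("pics/side0.png")
a=cv2.resize(i[115:220,225:355],None,fx=5,fy=5,interpolation=cv2.INTER_CUBIC)
cv2.imwrite("pics/topc.png",a)
cv2.imwrite("pics/sidec.png",cv2.resize(s[165:285,230:430],None,fx=4,fy=4,interpolation=cv2.INTER_CUBIC))
c=camera("top")
print("lid grey",i[165,300],i[195,270],i[185,250],"board",i[270,120])
g=cv2.cvtColor(i,cv2.COLOR_BGR2GRAY)
for t in(150,170,190):
  m=(g>t).astype(np.uint8)
  m=cv2.morphologyEx(m,cv2.MORPH_OPEN,np.ones((25,25)) if 0 else cv2.getStructuringElement(cv2.MORPH_ELLIPSE,(25,25)))
  cs=[k for k in cv2.findContours(m,0,2)[0]]
  for k in cs:
    r=cv2.minAreaRect(k)
    if abs(r[0][0]-300)<25 and abs(r[0][1]-165)<25:print("lid",t,r,[ray(c,p,69)[:2].round(1) for p in cv2.boxPoints(r)])
hsv=cv2.cvtColor(i,cv2.COLOR_BGR2HSV)
roi=np.zeros_like(g);roi[150:295,88:172]=1
bm=((g>110)&(roi>0)).astype(np.uint8)
k=max(cv2.findContours(cv2.morphologyEx(bm,3,np.ones((15,15))),0,2)[0],key=cv2.contourArea);r=cv2.minAreaRect(k)
P=[ray(c,p,10)[:2] for p in cv2.boxPoints(r)];print("board",r,np.round(P,1),np.mean(P,0))
om=((hsv[...,1]>130)&(hsv[...,0]<25)&(roi>0)).astype(np.uint8)
k=max(cv2.findContours(om,0,2)[0],key=cv2.contourArea);r=cv2.minAreaRect(k)
P=[ray(c,p,28)[:2] for p in cv2.boxPoints(r)];print("handle",r,np.round(P,1),np.mean(P,0))
E
```

```text
lid grey [203 208 214] [203 208 215] [108 111 116] board [147 159 158]
lid 150 ((299.31036376953125, 164.72415161132812), (63.55231475830078, 75.10728454589844), 66.80140686035156) [array([642. ,  84.1]), array([700.7, -59.1]), array([ 578.4, -107.7]), array([520.3,  35. ])]
lid 170 ((299.76727294921875, 164.4569091796875), (62.633174896240234, 73.00638580322266), 66.80140686035156) [array([642.4,  80.8]), array([699.5, -58.4]), array([ 579. , -106.3]), array([522.5,  32.4])]
lid 190 ((299.8017578125, 164.37069702148438), (61.451412200927734, 72.08723449707031), 66.80140686035156) [array([641.8,  79.4]), array([698.2, -58. ]), array([ 579.9, -105. ]), array([524.2,  31.9])]
board ((129.58824157714844, 220.64706420898438), (48.02205276489258, 127.57373809814453), 14.03624439239502) [[390.3 436. ]
 [654.6 369.1]
 [627.3 269.3]
 [363.5 337.3]] [508.93083503 352.95849404]
handle ((116.30083465576172, 242.1067657470703), (7.6914262771606445, 52.59355163574219), 19.536653518676758) [[412.8 402.5]
 [516.4 365.1]
 [510.7 349.9]
 [407.1 387.3]] [461.73490421 376.20584486]
```

View pics/topc.png

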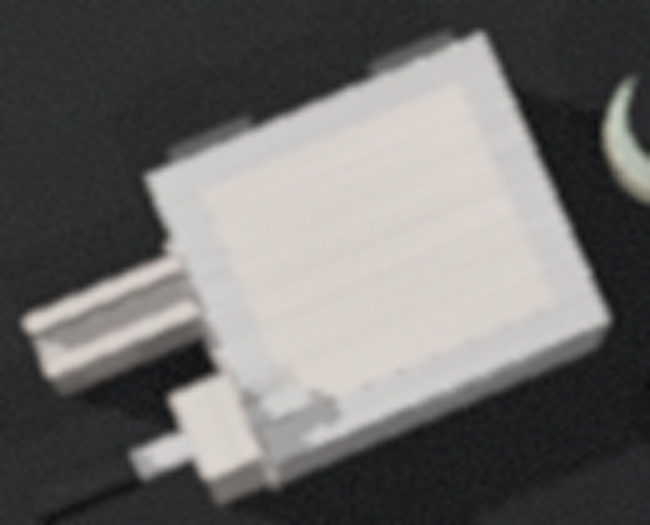

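View pics/sidec.png

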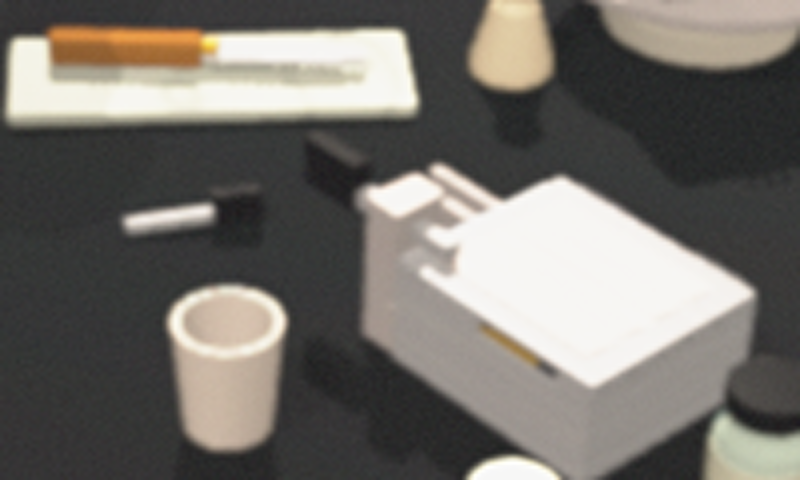

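```bash
cat > m.py <<'E'
from h import *
from scipy.optimize import least_squares
T=camera("top");S=camera("side")
L={0:(65,75),1:(65,-75),2:(-65,-75),3:(-65,75)}
ot=[(254.4,150.4,65,75),(322.4,121.6,65,-75),(346.6,179.4,-65,-75),(278.8,208.5,-65,75)]
os=[(370.5,209.5,65,75),(418.75,238,65,-75),(379.25,261.75,-65,-75)]
def W(p,x,y,z):
    c,s=np.cos(p[2]),np.sin(p[2]);return [p[0]+c*x-s*y,p[1]+s*x+c*y,z]
def fit(which):
    f=lambda p:np.concatenate([proj(c,W(p,a[2],a[3],69))-a[:2] for c,l in which for a in l])
    r=least_squares(f,[610,-12,-.4]);print(r.x.round(3),np.degrees(r.x[2]).round(2),r.fun.round(1));return r.x
if __name__=="__main__":
    fit([(T,ot)]);fit([(S,os)]);p=fit([(T,ot),(S,os)])
    for n,q in dict(bolt=(-45,75,77.5),grip=(-45,135,77.5),gripend=(-45,157.5,77.5),notch=(20,115.5,40),slot=(-65,0,59),brtop1=(-63,102,95),brtop2=(-27,102,95),notchend1=(7,145,55),notchend2=(33,145,55)).items():
        w=W(p,*q);print(n,np.round(w,1),"top",proj(T,w).round(1),"side",proj(S,w).round(1))
E
python3 m.py
```

```text
[ 6.09761e+02 -1.44250e+01  3.80000e-01] 21.79 [ 0.2 -0.3 -0.6  0.4  0.   0.3  0.4 -0.4]
[ 6.12754e+02 -1.60080e+01  3.94000e-01] 22.6 [-0.5 -0.3  0.9  0.  -0.4  0.2]
[ 6.11015e+02 -1.50330e+01  3.86000e-01] 22.09 [ 0.4 -0.6 -0.6 -0.3  0.4 -0.6  0.9 -0.9 -0.9 -0.4 -0.1  0.1 -1.8  0. ]
bolt [541.1  37.5  77.5] top [275.7 198.1] side [335.3 223. ]
grip [518.5  93.1  77.5] top [248.5 209.7] side [317.5 211.6]
gripend [510.1 114.   77.5] top [238.3 214.1] side [311.  207.4]
notch [586.1  99.5  40. ] top [246.5 179.7] side [343.1 218.7]
slot [550.8 -39.5  59. ] top [313.3 193.9] side [351.8 248.8]
brtop1 [514.3  55.8  95. ] top [266.5 210.4] side [321.4 214.2]
brtop2 [547.6  69.3  95. ] top [259.4 194. ] side [333.3 208.5]
notchend1 [563. 122.  55.] top [235.2 189.9] side [330.9 210. ]
notchend2 [587.1 131.7  55. ] top [230.3 178.4] side [338.9 206.2]
```

```bash
cat >> h.py <<'E'
P=(610.5,-14.8,np.radians(22.0))
def case(x,y,z):
    c,s=np.cos(P[2]),np.sin(P[2]);return np.array([P[0]+c*x-s*y,P[1]+s*x+c*y,z])
def go(t,ang=None):
    o=get_obs();R=Ro.from_rotvec(o["ee_rot"]).as_matrix()
    a=np.degrees(np.arctan2(R[1,1],R[0,1]))
    if ang is not None:
        d=(a-ang+90)%180-90;print("tooly",a.round(1),"yaw total",(d/60).round(3))
        R=R@Ro.from_euler("z",d,degrees=True).as_matrix()
    d=R.T@(np.array(t)-o["ee_pos"])/75
    print("clk",round(o["clock"],2),"ee",o["ee_pos"].round(1),"q6",o["q"][5].round(2),"-> units (after yaw)",d.round(3),"F",o["ft_force"].round(1),"grip",round(o["gripper_width"],3),round(o["grasp_force"],1))
E
python3 - <<'E'
from h import *
T=camera("top");S=camera("side")
print(case(-45,148.5,72));go(case(-45,148.5,200),22)
for n,u,s,z in(("jar_a",(375,212),(358,290),65),("cup",(295,257),(287,247),70),("fig",(140,118),0,93),("jar_b",(362,135),0,75)):print(n,ray(T,u,z).round(0))
E
```

```text
[513.14764742 106.0295057   72.        ]
tooly 63.7 yaw total 0.695
clk 0.35 ee [276.7 560.2 231. ] q6 -0.12 -> units (after yaw) [-6.796  0.654  0.415] F [0.  0.2 0.1] grip 1.0 0.0
jar_a [ 510. -165.   65.]
cup [421.   1.  70.]
fig [707. 308.  93.]
jar_b [ 668. -142.   75.]
```

```bash
python3 -m pendant '0 0 0 .139;0 0 0 .139;0 0 0 .139;0 0 0 .139;0 0 0 .139' >/dev/null
python3 -m pendant '-.62 .06 0 0;-.62 .06 0 0;-.62 .06 0 0;-.62 .06 0 0;-.62 .06 0 0' >/dev/null
python3 -m pendant '-.62 .06 0 0;-.62 .06 0 0;-.62 .06 0 0;-.62 .06 0 0;-.62 .06 0 0' 
python3 -m pendant '-.5 .05 .2 0;0 0 .2 0;0 0 0 0'
python3 -c "
from h import *
go(case(-45,148.5,200),22);go(case(-45,148.5,72),22)"
```

```text
clock: 1.85
ee_pos: [493.4, 144.3, 231.6]
ee_rot: [1.756, 2.604, 0.001]
ft_force: [0.8, 0.5, -0.8]
gripper_width: 1.001
grasp_force: 0.0
clock: 2.15
ee_pos: [508.8, 112.1, 198.4]
ee_rot: [-1.756, -2.599, 0.005]
ft_force: [-0.5, 0.3, -0.5]
gripper_width: 0.999
grasp_force: 0.0
tooly 21.9 yaw total -0.002
clk 2.15 ee [508.8 112.1 198.4] q6 -0.31 -> units (after yaw) [-0.097  0.023 -0.022] F [-0.5  0.3 -0.5] grip 0.999 0.0
tooly 21.9 yaw total -0.002
clk 2.15 ee [508.8 112.1 198.4] q6 -0.31 -> units (after yaw) [-0.1    0.031  1.685] F [-0.5  0.3 -0.5] grip 0.999 0.0
```

```bash
python3 -m pendant '-.1 .03 .3 0;0 0 .4 0;0 0 .4 0;0 0 .4 0;0 0 .185 0' 
python3 -m pendant '0 0 0 0;0 0 0 0;0 0 0 0;0 0 0 0;0 0 0 0' -1 20
python3 -m pendant '0 0 0 0;0 0 0 0;0 0 0 0;0 0 0 0;0 0 0 0' 
python3 -c "
from h import *
c=camera('side')['color'];cv2.imwrite('pics/s1.png',cv2.resize(c[120:290,230:430],None,fx=3.5,fy=3.5,interpolation=2))
go(case(-45,148.5,72),22)"
```

```text
clock: 2.65
ee_pos: [512.9, 108.0, 72.3]
ee_rot: [-1.752, -2.604, 0.004]
ft_force: [-0.1, -0.2, 0.1]
gripper_width: 0.996
grasp_force: 0.0
clock: 3.15
ee_pos: [515.9, 106.6, 76.2]
ee_rot: [1.756, 2.603, 0.001]
ft_force: [-2.8, -2.4, 1.1]
gripper_width: 0.156
grasp_force: 21.1
clock: 3.65
ee_pos: [515.4, 106.7, 75.2]
ee_rot: [1.756, 2.605, 0.0]
ft_force: [-2.7, -0.2, 5.9]
gripper_width: 0.158
grasp_force: 19.9
tooly 22.0 yaw total 0.0
clk 3.7 ee [515.3 106.7  75.2] q6 -0.32 -> units (after yaw) [ 0.003 -0.031  0.042] F [-2.4  0.4  4.6] grip 0.156 19.8
```

View pics/s1.png

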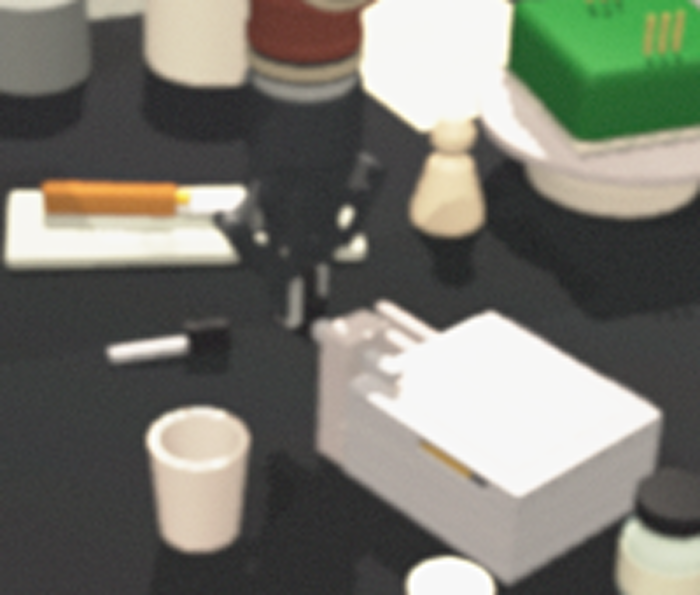

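```bash
python3 -m pendant '0 .03 -.02 0;0 0 0 0;0 0 0 0' - 60
python3 -m pendant '.1 0 0 0;.15 0 0 0;.15 0 0 0;.15 0 0 0;.15 0 0 0' 
python3 -m pendant '.16 0 0 0;0 0 0 0;0 0 0 0' 
python3 -c "
from h import *
c=camera('side')['color'];cv2.imwrite('pics/s2.png',cv2.resize(c[120:290,230:430],None,fx=3.5,fy=3.5,interpolation=2))
go(case(20,176.5,110),22);go(case(-45,148.5,72),22)"
```

```text
clock: 4.0
ee_pos: [515.6, 106.8, 75.4]
ee_rot: [-1.755, -2.602, 0.006]
ft_force: [-7.3, -2.2, 4.3]
gripper_width: 0.149
grasp_force: 63.6
clock: 4.5
ee_pos: [496.4, 156.6, 75.3]
ee_rot: [-1.756, -2.603, 0.003]
ft_force: [0.7, 0.6, -2.0]
gripper_width: 0.152
grasp_force: 62.7
clock: 4.8
ee_pos: [493.7, 168.1, 76.9]
ee_rot: [1.754, 2.605, 0.002]
ft_force: [0.4, -0.5, 0.2]
gripper_width: 0.151
grasp_force: 62.8
tooly 22.1 yaw total 0.001
clk 4.85 ee [493.7 167.7  76.9] q6 -0.2 -> units (after yaw) [-0.486  0.8   -0.44 ] F [ 0.5 -0.2 -0.6] grip 0.148 62.8
tooly 22.1 yaw total 0.001
clk 4.85 ee [493.7 167.7  76.9] q6 -0.2 -> units (after yaw) [-0.859 -0.068  0.065] F [ 0.5 -0.2 -0.6] grip 0.148 62.8
```

View pics/s2.png

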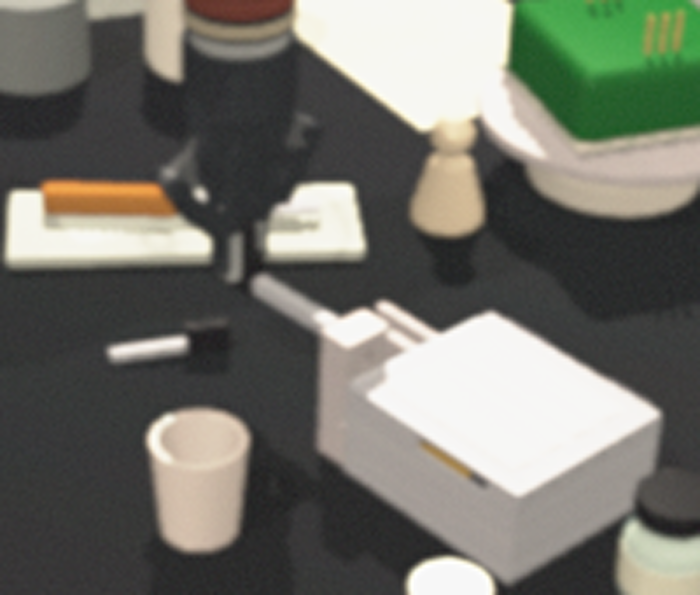

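```bash
python3 -m pendant '0 .3 0 0;0 .3 0 0;0 .22 0 0;-.24 0 0 0;-.24 0 0 0' >/dev/null
python3 -m pendant '0 0 0 0;0 0 0 0;0 0 0 0'
python3 -c "
from h import *
c=camera('top')['color'];cv2.imwrite('pics/t3.png',cv2.resize(c[120:230,205:325],None,fx=5,fy=5,interpolation=2))
go(case(21.5,177,39),22)"
```

```text
clock: 5.65
ee_pos: [563.5, 157.3, 76.5]
ee_rot: [-1.756, -2.605, -0.001]
ft_force: [0.6, -1.0, -0.5]
gripper_width: 0.152
grasp_force: 62.7
tooly 22.0 yaw total 0.001
clk 5.7 ee [563.4 157.4  76.4] q6 -0.24 -> units (after yaw) [-0.004  0.009  0.499] F [-0.5 -0.6 -0.3] grip 0.151 62.7
```

View pics/t3.png

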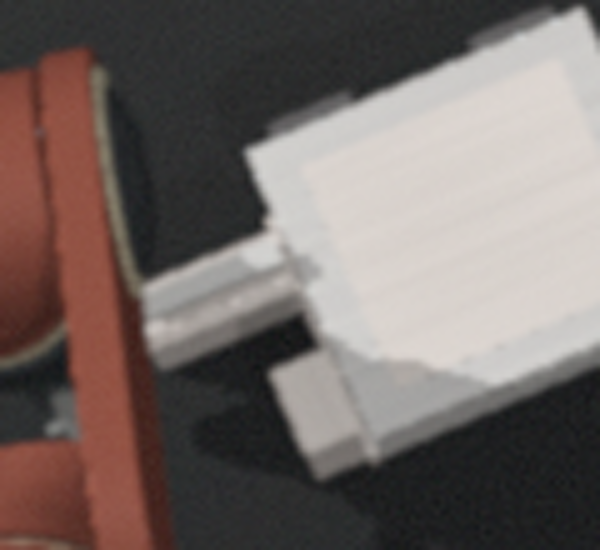

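```bash
python3 -m pendant '0 0 .15 0;0 0 .1 0;0 0 .05 0;0 0 0 0;0 0 0 0'
python3 -m pendant '0 0 .05 0;0 0 .05 0;0 0 .05 0;0 0 0 0;0 0 0 0'
python3 -c "
from h import *
go(case(21.5,177,39),22)"
```

```text
clock: 6.2
ee_pos: [563.5, 157.0, 53.7]
ee_rot: [-1.756, -2.605, 0.001]
ft_force: [0.1, -1.0, -2.0]
gripper_width: 0.151
grasp_force: 62.7
clock: 6.7
ee_pos: [563.5, 156.9, 42.4]
ee_rot: [-1.756, -2.604, 0.0]
ft_force: [-0.4, 0.3, -0.5]
gripper_width: 0.145
grasp_force: 62.7
tooly 22.0 yaw total 0.0
clk 6.7 ee [563.5 156.9  42.4] q6 -0.24 -> units (after yaw) [0.003 0.01  0.046] F [-0.4  0.3 -0.5] grip 0.145 62.7
```

```bash
python3 -m pendant '0 0 .03 0;0 0 .02 0;0 0 .01 0;0 0 0 0;0 0 0 0'
python3 -m pendant '0 0 .01 0;0 0 .01 0;0 0 0 0;0 0 0 0'
```

```text
clock: 7.2
ee_pos: [564.0, 157.1, 39.4]
ee_rot: [1.756, 2.604, 0.0]
ft_force: [-3.6, -0.2, 4.9]
gripper_width: 0.148
grasp_force: 63.7
clock: 7.6
ee_pos: [564.1, 157.2, 39.2]
ee_rot: [-1.757, -2.605, 0.0]
ft_force: [-7.0, 0.4, 12.2]
gripper_width: 0.15
grasp_force: 64.6
```

```bash
python3 -m pendant '0 0 0 0;0 0 0 0;0 0 0 0;0 0 0 0' -0.3 20
python3 -m pendant '0 0 -.2 0;0 0 -.4 0;0 0 -.5 0;0 0 -.5 0;0 0 -.3 0' 
python3 -c "
from h import *
k=np.array([513.5,357.6]);a=np.radians(-19.8);g=k+(-15)*np.array([np.cos(a),np.sin(a)]);print(g);go([*g,150],70.2)"
```

```text
clock: 8.0
ee_pos: [563.4, 156.9, 36.3]
ee_rot: [-1.756, -2.604, 0.001]
ft_force: [0.7, 0.3, -0.5]
gripper_width: 0.347
grasp_force: 0.0
clock: 8.5
ee_pos: [565.2, 157.2, 184.3]
ee_rot: [1.754, 2.601, 0.006]
ft_force: [0.9, 0.5, 0.8]
gripper_width: 0.348
grasp_force: 0.0
[499.38678847 362.6810688 ]
tooly 22.0 yaw total -0.803
clk 8.5 ee [565.2 157.2 184.3] q6 -0.24 -> units (after yaw) [1.756 2.279 0.454] F [0.9 0.5 0.8] grip 0.348 0.0
```

```bash
python3 -m pendant '0 0 0 -.134;0 0 0 -.134;0 0 0 -.134;0 0 0 -.134;0 0 0 -.134' >/dev/null
python3 -m pendant '0 0 0 -.134;.44 .57 0 0;.44 .57 0 0;.44 .57 0 0;.43 .56 0 0' .2 >/dev/null
python3 -m pendant '0 0 .2 0;0 0 0 0;0 0 0 0;0 0 0 0'
python3 - <<'E'
from h import *
k=np.array([513.5,357.6]);a=np.radians(-19.8);g=k+(-15)*np.array([np.cos(a),np.sin(a)]);go([*g,12.5],70.2)
T=camera("top");S=camera("side")
a=cv2.resize(T["color"][130:230,205:305],None,fx=5,fy=5,interpolation=2);b=cv2.resize(S["color"][150:250,220:390],(850,500),interpolation=2)[:,:290]
b=cv2.resize(S["color"][150:275,290:365],None,fx=4,fy=4,interpolation=2)
cv2.imwrite("pics/m4.png",np.hstack([a,b]))
E
```

```text
clock: 9.9
ee_pos: [503.0, 346.1, 164.8]
ee_rot: [0.542, 3.094, 0.0]
ft_force: [-0.5, -0.1, -0.1]
gripper_width: 0.599
grasp_force: 0.0
tooly 70.1 yaw total -0.001
clk 9.9 ee [503.  346.1 164.8] q6 -0.74 -> units (after yaw) [0.122 0.191 2.03 ] F [-0.5 -0.1 -0.1] grip 0.599 0.0
```

View pics/m4.png

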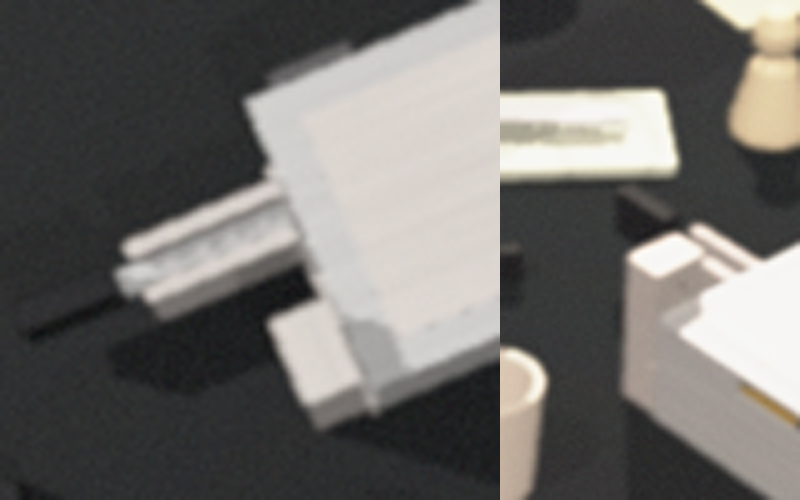

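```bash
python3 - <<'E'
from h import *
T=camera("top");S=camera("side")
def rect(f,x0,x1,y0,y1):
    i=cv2.imread(f);h=cv2.cvtColor(i,cv2.COLOR_BGR2HSV);m=((h[...,1]>130)&(h[...,0]<25)).astype(np.uint8)
    q=np.zeros_like(m);q[y0:y1,x0:x1]=m[y0:y1,x0:x1]
    k=max(cv2.findContours(q,0,2)[0],key=cv2.contourArea);M=cv2.moments(k);return (M["m10"]/M["m00"],M["m01"]/M["m00"]),cv2.boxPoints(cv2.minAreaRect(k))
t,_=rect("pics/top0.png",88,172,150,295);s,b=rect("pics/side0.png",230,340,165,200)
for z in(21,24,28):print(z,ray(T,t,z).round(1),ray(S,s,z).round(1))
i=cv2.imread("pics/top0.png");g=cv2.cvtColor(i,cv2.COLOR_BGR2GRAY)
# blade: brighter / bluish region
roi=i[165:225,118:150];print(i[190,125:145].tolist());print(i[180,125:148].tolist())
E
```

```text
21 [460.8 378.9  21. ] [461.2 384.2  21. ]
24 [460.6 378.   24. ] [460.  379.1  24. ]
28 [460.3 376.8  28. ] [458.4 372.4  28. ]
[[202, 215, 215], [201, 214, 213], [194, 207, 207], [192, 202, 203], [197, 202, 204], [205, 206, 208], [203, 205, 207], [203, 205, 207], [204, 206, 208], [204, 206, 208], [204, 206, 209], [203, 205, 207], [203, 205, 207], [204, 206, 208], [205, 207, 209], [195, 197, 198], [173, 179, 180], [157, 169, 168], [158, 171, 169], [160, 172, 172]]
[[187, 200, 199], [192, 204, 204], [197, 210, 209], [200, 213, 212], [202, 214, 214], [199, 212, 212], [194, 207, 207], [195, 204, 204], [202, 206, 208], [204, 207, 208], [203, 206, 207], [202, 206, 207], [203, 206, 208], [205, 207, 209], [202, 205, 207], [203, 204, 206], [201, 203, 205], [190, 192, 193], [170, 174, 175], [157, 167, 167], [158, 170, 168], [159, 172, 171], [160, 174, 173]]
```

```bash
python3 -m pendant '.14 .2 .5 0;0 0 .5 0;0 0 .4 0;0 0 0 0;0 0 0 0' 
python3 -c "
from h import *
go([498.3,364,13.5],70.3)"
```

```text
clock: 10.6
ee_pos: [497.6, 364.6, 59.4]
ee_rot: [-0.539, -3.094, 0.001]
ft_force: [0.7, -0.7, -0.2]
gripper_width: 0.598
grasp_force: 0.0
tooly 70.2 yaw total -0.001
clk 10.6 ee [497.6 364.6  59.4] q6 -0.71 -> units (after yaw) [-0.012 -0.005  0.612] F [ 0.7 -0.7 -0.2] grip 0.598 0.0
```

```bash
python3 -m pendant '0 0 .3 0;0 0 .2 0;0 0 .11 0;0 0 0 0;0 0 0 0' 
python3 -m pendant '0 0 0 0;0 0 0 0;0 0 0 0;0 0 0 0;0 0 0 0' -1 30
python3 -m pendant '0 0 0 0;0 0 0 0;0 0 0 0' - 115
```

```text
clock: 11.1
ee_pos: [497.9, 365.2, 14.1]
ee_rot: [0.539, 3.094, 0.001]
ft_force: [-0.0, -0.1, -0.0]
gripper_width: 0.6
grasp_force: 0.0
clock: 11.6
ee_pos: [498.1, 365.4, 14.6]
ee_rot: [0.539, 3.094, 0.002]
ft_force: [-1.4, 0.4, 6.0]
gripper_width: 0.205
grasp_force: 29.4
clock: 11.9
ee_pos: [498.4, 365.6, 14.9]
ee_rot: [0.538, 3.093, 0.002]
ft_force: [-0.8, 0.2, 6.2]
gripper_width: 0.179
grasp_force: 115.0
```

```bash
python3 -m pendant '0 0 -.3 0;0 0 -.5 0;0 0 -.5 0;0 0 -.5 0;0 0 -.2 0' 
python3 -m pendant '0 0 0 -.139;0 0 0 -.139;0 0 0 -.139;0 0 0 -.139;0 0 0 -.139' 
python3 -c "
from h import *
go(case(-211,0,160),112)"
```

```text
clock: 12.4
ee_pos: [499.0, 365.9, 167.6]
ee_rot: [0.538, 3.09, 0.006]
ft_force: [1.0, -0.4, -0.3]
gripper_width: 0.18
grasp_force: 113.9
clock: 12.9
ee_pos: [496.5, 364.5, 161.1]
ee_rot: [0.607, -3.079, 0.002]
ft_force: [-0.1, 0.2, -1.5]
gripper_width: 0.177
grasp_force: 113.9
tooly 112.3 yaw total 0.005
clk 12.9 ee [496.5 364.5 161.1] q6 -1.45 -> units (after yaw) [ 3.299 -5.258  0.027] F [-0.1  0.2 -1.5] grip 0.177 113.9
```

```bash
python3 -m pendant '.33 -.526 0 0;.33 -.526 0 0;.33 -.526 0 0;.33 -.526 0 0;.33 -.526 0 0' >/dev/null 
python3 -m pendant '.33 -.526 0 0;.33 -.526 0 0;.33 -.526 0 0;.33 -.526 0 0;.33 -.526 0 0' 
python3 -m pendant '0 0 .3 0;0 0 .3 0;0 0 0 0;0 0 0 0'
python3 - <<'E'
from h import *
go(case(-211,0,52.4),112)
T=camera("top");S=camera("side")
cv2.imwrite("pics/m5.png",np.hstack([cv2.resize(T["color"][150:290,260:400],(400,400),interpolation=2),cv2.resize(S["color"][170:310,240:380],(400,400),interpolation=2)]))
E
```

```text
clock: 13.9
ee_pos: [413.9, -94.8, 161.8]
ee_rot: [0.598, -3.083, -0.002]
ft_force: [1.7, 0.5, -0.7]
gripper_width: 0.174
grasp_force: 113.8
clock: 14.3
ee_pos: [414.5, -93.0, 117.3]
ee_rot: [0.598, -3.082, -0.002]
ft_force: [1.2, -0.2, -0.2]
gripper_width: 0.178
grasp_force: 113.9
tooly 112.0 yaw total -0.001
clk 14.3 ee [414.5 -93.  117.3] q6 -2.35 -> units (after yaw) [-0.002 -0.013  0.865] F [ 1.2 -0.2 -0.2] grip 0.178 113.9
```

View pics/m5.png

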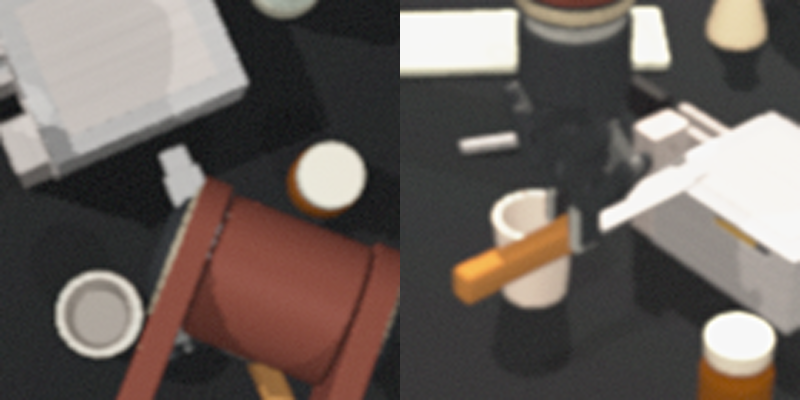

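```bash
cat > k.py <<'E'
from h import *
def knife(x,dy=0,dz=11,gx=-15):
    o=get_obs();R=Ro.from_rotvec(o["ee_rot"]).as_matrix();f=-R[:,0]
    return o["ee_pos"]+f*(x-gx)+np.array([0,0,dz-4.9])
E
python3 - <<'E'
from k import *
T=camera("top");S=camera("side")
t=knife(107.5);print("tip",t,"top",proj(T,t),"side",proj(S,t),"obs top",ray(T,(321.2,202.5),t[2]))
for x,z in((-107.5,0),(-107.5,22),(-2.5,11),(91,11),(107.5,11)):
  p=proj(S,knife(x,0,z));q=proj(T,knife(x,0,z));print(x,z,"side crop",(p-[240,170])/.35+[400,0],"top crop",(q-[260,150])/.35)
E
```

```text
tip [529.75667751 -47.51520304 125.91618303] top [318.27803751 199.68010577] side [345.70926997 226.96806104] obs top [524.10234291 -53.09710084 125.91618303]
-107.5 0 side crop [463.23555504 296.52654897] top crop [290.29574714 431.34658745]
-107.5 22 side crop [462.11977534 270.24784122] top crop [293.45391797 432.45659834]
-2.5 11 side crop [585.77610304 221.3899328 ] top crop [230.37659542 289.67733854]
91 11 side crop [685.34182155 171.17981785] top crop [176.05368541 164.021909  ]
107.5 11 side crop [702.02648562 162.7658887 ] top crop [166.5086786  141.94315934]
```

```bash
python3 -m pendant '0 0 .3 0;0 0 .3 0;0 0 .26 0;0 0 0 0;0 0 0 0' 
python3 - <<'E'
from k import *
go(case(-150.5,0,52.6),112)
S=camera("side");i=S["color"];h=cv2.cvtColor(i,cv2.COLOR_BGR2HSV);m=((h[...,1]>130)&(h[...,0]<25)).astype(np.uint8)
m[:,:240]=0;m[:,345:]=0;m[:205]=0;m[320:]=0
k=max(cv2.findContours(m,0,2)[0],key=cv2.contourArea);r=cv2.minAreaRect(k);print("handle",r,cv2.boundingRect(k))
hull=np.array([proj(S,knife(x,0,z,-11)+np.array([-np.sin(.384),np.cos(.384),0])*y) for x in(-107.5,-21) for y in(-9,9) for z in(0,22)],np.float32)
print("pred",cv2.minAreaRect(hull))
# blade silhouette vs initial picture
s0=cv2.imread("pics/side0.png");d=cv2.absdiff(i,s0).max(2)
g=cv2.cvtColor(i,cv2.COLOR_BGR2GRAY);t=knife(107.5,0,11,-11);print("tip pred side",proj(S,t),"top",proj(camera("top"),t))
u,v=proj(S,t).round().astype(int)
print(g[v-8:v+9,u-14:u+8])
E
```

```text
clock: 15.0
ee_pos: [415.8, -93.4, 54.7]
ee_rot: [-0.599, 3.083, -0.001]
ft_force: [0.7, 0.1, -0.5]
gripper_width: 0.18
grasp_force: 113.9
tooly 112.0 yaw total -0.0
clk 15.0 ee [415.8 -93.4  54.7] q6 -2.35 -> units (after yaw) [-0.793 -0.     0.028] F [ 0.7  0.1 -0.5] grip 0.18 113.9
handle ((280.10003662109375, 286.2000427246094), (13.86362075805664, 44.72135925292969), 63.43495178222656) (260, 270, 39, 32)
pred ((278.96221923828125, 286.5922546386719), (14.669734954833984, 46.11274337768555), 61.40193176269531)
tip pred side [342.95114921 252.51284053] top [318.39232637 205.40934872]
[[142 138 138 139 139 139 140 141 141 140 141 141 139 136 138 138 137 136
  139 139 138 136]
 [141 138 137 140 138 138 140 138 140 140 141 139 140 140 138 138 137 137
  138 139 138 127]
 [140 138 137 138 138 138 138 140 140 137 141 140 140 138 139 138 135 139
  139 141 141 136]
 [142 139 139 138 137 138 140 138 139 138 138 139 138 142 141 139 139 139
  138 140 144 142]
 [142 138 138 140 139 139 138 138 137 136 137 140 141 141 139 140 139 137
  135 138 141 143]
 [142 139 138 140 141 140 136 135 139 143
[... 375 characters left out ...]
5 245 246 246 246 242 228 187
  151 138 137 139]
 [198 230 243 245 246 246 246 245 245 245 245 245 245 245 244 238 216 175
  146 138 135 138]
 [242 245 246 246 246 246 246 245 245 245 245 245 244 239 226 202 172 149
  140 137 139 140]
 [246 246 246 245 245 245 245 245 245 245 245 245 239 216 179 154 142 139
  137 139 138 137]
 [246 246 245 245 245 245 245 245 245 246 246 244 230 189 152 141 139 140
  138 140 139 137]
 [246 245 245 245 245 245 246 246 246 245 241 228 198 161 142 140 137 137
  138 138 139 137]
 [246 246 245 246 246 246 246 245 243 229 206 179 155 144 137 136 139 140
  140 138 138 138]
 [245 246 246 246 246 246 244 235 213 171 142 137 138 138 138 137 138 138
  138 140 140 138]]
```

```bash
python3 -m pendant '-.1 0 .025 0;-.1 0 0 0;-.1 0 0 0;-.05 0 0 0;0 0 0 0' 
python3 -m pendant '-.05 0 0 0;-.05 0 0 0;-.05 0 0 0;0 0 0 0;0 0 0 0' 
```

```text
clock: 15.6
ee_pos: [440.3, -83.4, 52.2]
ee_rot: [-0.599, 3.084, -0.0]
ft_force: [-0.6, 0.3, -1.4]
gripper_width: 0.177
grasp_force: 113.9
clock: 16.1
ee_pos: [450.1, -79.4, 52.0]
ee_rot: [0.598, -3.084, -0.0]
ft_force: [0.8, -0.2, -1.5]
gripper_width: 0.179
grasp_force: 113.9
```

```bash
python3 -m pendant '-.1 0 0 0;-.1 0 0 0;-.08 0 0 0;0 0 0 0;0 0 0 0' 
python3 -m pendant '0 0 -.03 0;0 0 -.03 0;0 0 -.03 0;0 0 -.03 0;0 0 0 0' 
```

```text
clock: 16.6
ee_pos: [469.7, -71.5, 52.0]
ee_rot: [0.599, -3.084, -0.0]
ft_force: [-0.1, -0.3, -1.0]
gripper_width: 0.18
grasp_force: 113.9
clock: 17.1
ee_pos: [469.3, -71.6, 61.1]
ee_rot: [0.598, -3.084, -0.0]
ft_force: [-0.4, 0.3, -2.8]
gripper_width: 0.179
grasp_force: 113.6
```

```bash
python3 -m pendant '-.01 0 -.08 0;-.01 0 -.08 0;-.03 0 -.11 0;-.03 0 -.115 0;0 0 0 0' 
python3 -m pendant '0 0 0 0'
python3 - <<'E'
from k import *
T=camera("top");i=T["color"]
cv2.imwrite("pics/t6.png",i);S=camera("side");cv2.imwrite("pics/s6.png",S["color"])
i=S["color"];h=cv2.cvtColor(i,cv2.COLOR_BGR2HSV);m=((h[...,1]>130)&(h[...,0]<25)).astype(np.uint8)
m[:,:240]=0;m[:,365:]=0;m[:190]=0;m[320:]=0
k=max(cv2.findContours(m,0,2)[0],key=cv2.contourArea);r=cv2.minAreaRect(k);print("handle",r)
hull=np.array([proj(S,knife(x,0,z,-11)+np.array([-np.sin(.384),np.cos(.384),0])*y) for x in(-107.5,-21) for y in(-9,9) for z in(0,22)],np.float32)
print("pred",cv2.minAreaRect(hull))
go(case(-150.5,0,52.6),112)
E
```

```text
clock: 17.6
ee_pos: [476.6, -69.5, 92.0]
ee_rot: [-0.598, 3.081, -0.002]
ft_force: [-0.2, -0.2, -1.6]
gripper_width: 0.18
grasp_force: 113.7
clock: 17.7
ee_pos: [476.4, -69.4, 91.1]
ee_rot: [-0.598, 3.081, -0.001]
ft_force: [0.5, -0.2, -1.1]
gripper_width: 0.173
grasp_force: 113.8
handle ((306.300048828125, 258.6000061035156), (12.969194412231445, 42.0380744934082), 63.43495178222656)
pred ((304.155517578125, 259.45465087890625), (14.51073169708252, 44.80778503417969), 62.15171432495117)
tooly 111.9 yaw total -0.001
clk 17.8 ee [476.1 -69.4  90.6] q6 -2.25 -> units (after yaw) [0.073 0.004 0.507] F [-0.8 -0.2 -0.8] grip 0.174 113.8
```

```bash
cat > lid.py <<'E'
from h import *
# compare lid outline for candidate angles: bright-vs-dark contrast across front right/left corner positions
def corner(th,y,t=5):
    # outer top front corner
    x=66.5-130*np.cos(th)+t*np.sin(th);z=64+130*np.sin(th)+t*np.cos(th)
    return case(x,y,z)
if __name__=="__main__":
    T=camera("top");S=camera("side");gt=cv2.cvtColor(T["color"],6);gs=cv2.cvtColor(S["color"],6)
    for d in range(0,100,10):
        q=proj(T,corner(np.radians(d),-75));p=proj(S,corner(np.radians(d),-75));pi=proj(S,corner(np.radians(d),-70));print(d,"top",q.round(),"side",p.round(),end=" ")
        # sample just inside and outside the front edge at y=-60 (along lid)
        def smp(c,g,dr,y):
            th=np.radians(d);x=66.5-(130-dr)*np.cos(th)+5*np.sin(th);z=64+(130-dr)*np.sin(th)+5*np.cos(th);u,v=proj(c,case(x,y,z));return int(g[int(round(v)),int(round(u))])
        print("S front in/out",smp(S,gs,6,-60),smp(S,gs,-6,-60),"T",smp(T,gt,6,60),smp(T,gt,-6,60))
E
python3 lid.py; python3 - <<'E'
from h import *
i=cv2.imread("pics/s6.png");t=cv2.imread("pics/t6.png")
cv2.imwrite("pics/m6.png",np.hstack([cv2.resize(t[100:240,240:380],(400,400),interpolation=2),cv2.resize(i[150:290,290:430],(400,400),interpolation=2)]))
E
```

```text
0 top [347. 178.] side [378. 261.] S front in/out 100 173 T 146 97
10 top [347. 175.] side [380. 252.] S front in/out 180 175 T 141 134
20 top [346. 170.] side [383. 243.] S front in/out 241 197 T 191 144
30 top [345. 164.] side [387. 233.] S front in/out 244 244 T 191 191
40 top [343. 155.] side [393. 223.] S front in/out 211 240 T 193 195
50 top [340. 146.] side [399. 213.] S front in/out 72 72 T 203 195
60 top [336. 135.] side [406. 205.] S front in/out 49 50 T 193 200
70 top [332. 124.] side [413. 198.] S front in/out 52 50 T 197 198
80 top [327. 112.] side [421. 192.] S front in/out 48 52 T 39 43
90 top [323. 101.] side [428. 188.] S front in/out 51 44 T 42 42
```

View pics/m6.png

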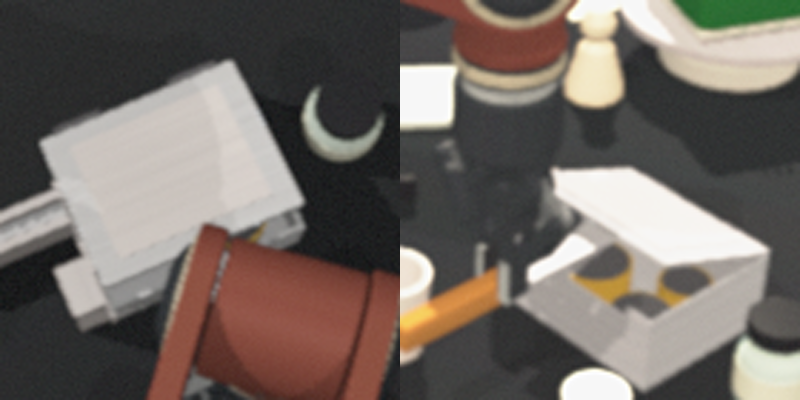

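```bash
python3 -m pendant '-.045 0 -.105 0;-.05 0 -.1 0;-.06 0 -.095 0;-.07 0 -.09 0;0 0 0 0' 
python3 -m pendant '-.075 0 -.085 0;-.085 0 -.08 0;-.095 0 -.07 0;-.1 0 -.06 0;0 0 0 0'
python3 -c "
from k import *
go(case(-150.5,0,52.6),112);print(((knife(107.5,0,12.5,-11)-case(66.5,0,64))@np.c_[case(1,0,0)-case(0,0,0),[0,0,1]]))"
python3 lid.py
```

```text
clock: 18.4
ee_pos: [492.5, -62.9, 120.9]
ee_rot: [-0.598, 3.081, -0.001]
ft_force: [0.2, -0.1, -2.7]
gripper_width: 0.182
grasp_force: 113.8
clock: 18.9
ee_pos: [517.4, -52.8, 142.7]
ee_rot: [-0.599, 3.081, -0.001]
ft_force: [-0.1, -0.2, -0.8]
gripper_width: 0.18
grasp_force: 113.8
tooly 112.0 yaw total -0.0
clk 18.9 ee [517.4 -52.8 142.7] q6 -2.2 -> units (after yaw) [0.67  0.006 1.199] F [-0.1 -0.2 -0.8] grip 0.18 113.8
[-48.54563095  86.63202988]
0 top [347. 178.] side [378. 261.] S front in/out 102 194 T 97 99
10 top [347. 175.] side [380. 252.] S front in/out 188 183 T 103 100
20 top [346. 170.] side [383. 243.] S front in/out 184 184 T 144 100
30 top [345. 164.] side [387. 233.] S front in/out 166 166 T 100 116
40 top [343. 155.] side [393. 223.] S front in/out 146 146 T 72 70
50 top [340. 146.] side [399. 213.] S front in/out 150 149 T 128 68
60 top [336. 135.] side [406. 205.] S front in/out 193 156 T 175 153
70 top [332. 124.] side [413. 198.] S front in/out 54 52 T 179 180
80 top [327. 112.] side [421. 192.] S front in/out 54 52 T 42 41
90 top [323. 101.] side [428. 188.] S front in/out 52 44 T 43 41
```

```bash
python3 -m pendant '-.09 0 -.05 0;-.09 0 -.04 0;-.1 0 -.03 0;-.1 0 -.02 0;0 0 0 0' 
python3 -m pendant '0 0 0 0;0 0 0 0'
python3 -c "
from k import *
go(case(-150.5,0,52.6),112);print(((knife(107.5,0,12.5,-11)-case(66.5,0,64))@np.c_[case(1,0,0)-case(0,0,0),[0,0,1]]))"
python3 lid.py|tail -5
```

```text
clock: 19.5
ee_pos: [543.4, -42.1, 152.5]
ee_rot: [-0.599, 3.082, -0.001]
ft_force: [-0.4, 0.3, -2.3]
gripper_width: 0.181
grasp_force: 113.9
clock: 19.7
ee_pos: [542.2, -42.4, 151.9]
ee_rot: [-0.598, 3.083, -0.0]
ft_force: [-0.4, 0.8, -0.9]
gripper_width: 0.178
grasp_force: 113.9
tooly 111.9 yaw total -0.001
clk 19.7 ee [542.2 -42.4 151.9] q6 -2.17 -> units (after yaw) [1.025e+00 1.000e-03 1.323e+00] F [-0.4  0.8 -0.9] grip 0.178 113.9
[-21.6819257   95.58548872]
50 top [340. 146.] side [399. 213.] S front in/out 153 155 T 138 82
60 top [336. 135.] side [406. 205.] S front in/out 171 165 T 163 160
70 top [332. 124.] side [413. 198.] S front in/out 172 168 T 95 98
80 top [327. 112.] side [421. 192.] S front in/out 246 47 T 48 40
90 top [323. 101.] side [428. 188.] S front in/out 54 47 T 43 46
```

```bash
python3 -m pendant '.2 0 0 0;.4 0 0 0;.5 0 0 0;.5 0 0 0;.3 0 -.2 0' 
python3 -m pendant '0 0 0 .122;0 0 0 .122;0 0 0 .122;0 0 0 .122;0 0 0 .122' 
python3 -c "
from k import *
go([498.3,355.7,160],75.5)"
python3 lid.py|tail -5
```

```text
clock: 20.3
ee_pos: [406.4, -95.5, 164.3]
ee_rot: [0.596, -3.08, -0.004]
ft_force: [-0.1, -0.7, -1.5]
gripper_width: 0.18
grasp_force: 113.8
clock: 20.8
ee_pos: [409.7, -95.8, 166.9]
ee_rot: [0.409, 3.114, -0.0]
ft_force: [-0.5, -0.5, -1.0]
gripper_width: 0.179
grasp_force: 113.8
tooly 75.0 yaw total -0.008
clk 20.8 ee [409.7 -95.8 166.9] q6 -1.72 -> units (after yaw) [0.364 6.124 0.092] F [-0.5 -0.5 -1. ] grip 0.179 113.8
50 top [340. 146.] side [399. 213.] S front in/out 160 158 T 128 69
60 top [336. 135.] side [406. 205.] S front in/out 160 161 T 137 140
70 top [332. 124.] side [413. 198.] S front in/out 158 156 T 91 96
80 top [327. 112.] side [421. 192.] S front in/out 239 46 T 47 40
90 top [323. 101.] side [428. 188.] S front in/out 46 42 T 41 41
```

```bash
python3 -m pendant '0 .556 0 0;0 .556 0 0;.03 .556 0 0;.03 .556 0 0;.04 .556 0 0' >/dev/null
python3 -m pendant '.04 .556 0 0;.04 .556 0 0;.06 .556 0 0;.06 .556 0 0;.06 .556 0 0' 
python3 -m pendant '0 .556 .1 0;0 0 .5 -.008;0 0 .5 0;0 0 .2 0;0 0 0 0' 
python3 -m pendant '0 0 0 0;0 0 0 0' 
python3 -c "
from k import *
go([498.3,355.7,15.5],75.5)"
```

```text
clock: 21.9
ee_pos: [489.1, 316.4, 166.8]
ee_rot: [0.395, 3.116, 0.0]
ft_force: [-0.3, -0.4, -0.5]
gripper_width: 0.174
grasp_force: 113.9
clock: 22.4
ee_pos: [497.5, 353.7, 66.0]
ee_rot: [-0.385, -3.113, 0.006]
ft_force: [-1.0, -1.0, -1.3]
gripper_width: 0.172
grasp_force: 113.9
clock: 22.6
ee_pos: [501.4, 355.6, 72.2]
ee_rot: [0.387, 3.114, 0.004]
ft_force: [0.5, -0.5, -0.4]
gripper_width: 0.181
grasp_force: 113.9
tooly 75.8 yaw total 0.006
clk 22.6 ee [501.4 355.6  72.2] q6 -0.83 -> units (after yaw) [ 0.043 -0.011  0.755] F [ 0.5 -0.5 -0.4] grip 0.181 113.9
```

```bash
python3 -m pendant '.03 0 .3 0;0 0 .25 0;0 0 .1 0;0 0 0 0;0 0 0 0' 
python3 -c "
from k import *
go([498.3,355.7,15.5],75.5)"
```

```text
clock: 23.1
ee_pos: [498.5, 356.0, 22.2]
ee_rot: [0.387, 3.116, 0.002]
ft_force: [1.0, -0.1, -0.0]
gripper_width: 0.179
grasp_force: 113.9
tooly 75.8 yaw total 0.006
clk 23.1 ee [498.5 356.   22.2] q6 -0.82 -> units (after yaw) [ 0.002 -0.004  0.089] F [ 1.  -0.1 -0. ] grip 0.179 113.9
```

```bash
python3 -m pendant '0 0 .04 0;0 0 .03 0;0 0 .015 0;0 0 0 0;0 0 0 0' 
python3 -m pendant '0 0 0 0;0 0 0 0;0 0 0 0' - 25
python3 -m pendant '0 0 0 0;0 0 0 0;0 0 0 0;0 0 0 0' 0 20
python3 -m pendant '0 0 -.2 0;0 0 -.5 0;0 0 -.5 0;0 0 -.5 0;0 0 -.3 0'
python3 -m pendant '0 .5 0 0;0 .5 0 0;0 .5 0 0;0 .5 0 0;0 .3 0 0'
python3 -m pendant '0 0 0 0;0 0 0 0;0 0 0 0'
python3 - <<'E'
from h import *
T=camera("top");S=camera("side");cv2.imwrite("pics/tf.png",T["color"]);cv2.imwrite("pics/sf.png",S["color"])
i=T["color"];i0=cv2.imread("pics/top0.png");s0=cv2.imread("pics/side0.png")
def h(i,x0,x1,y0,y1):
    q=cv2.cvtColor(i,cv2.COLOR_BGR2HSV);m=((q[...,1]>130)&(q[...,0]<25)).astype(np.uint8);w=np.zeros_like(m);w[y0:y1,x0:x1]=m[y0:y1,x0:x1]
    k=max(cv2.findContours(w,0,2)[0],key=cv2.contourArea);return k,cv2.minAreaRect(k)
for im in(i0,i):
    k,r=h(im,88,172,150,295);P=np.array([ray(T,p,28)[:2] for p in cv2.boxPoints(r)]);print("handle",P.mean(0).round(1),P.round(0).tolist())
for im in(s0,S["color"]):print("side handle",h(im,230,340,165,200)[1])
# bystanders: change vs first picture
for n,(u,v) in dict(jar_a=(375,212),cup=(295,259),fig=(147,123),jar_b=(360,142),flask=(447,108),brush=(466,225),minibolt=(206,245)).items():
    d=cv2.absdiff(i[v-22:v+22,u-22:u+22],i0[v-22:v+22,u-22:u+22]).max(2);print(n,"changed px",int((d>50).sum()))
E
python3 lid.py|tail -4
```

```text
clock: 23.6
ee_pos: [497.8, 355.7, 14.9]
ee_rot: [0.387, 3.117, 0.001]
ft_force: [-1.1, -1.8, 3.8]
gripper_width: 0.181
grasp_force: 114.6
clock: 23.9
ee_pos: [497.8, 355.7, 14.9]
ee_rot: [0.387, 3.117, 0.001]
ft_force: [-1.6, -1.7, 4.8]
gripper_width: 0.179
grasp_force: 114.7
clock: 24.3
ee_pos: [497.3, 355.4, 13.8]
ee_rot: [-0.387, -3.117, 0.0]
ft_force: [0.1, -0.4, -0.4]
gripper_width: 0.5
grasp_force: 0.0
clock: 24.8
ee_pos: [498.9, 356.3, 169.6]
ee_rot: [0.387, 3.113, 0.006]
ft_force: [0.1, -0.1, 0.1]
gripper_width: 0.494
grasp_force: 0.0
clock: 25.3
ee_pos: [539.9, 525.2, 165.5]
ee_rot: [0.385, 3.117, 0.002]
ft_force: [-0.5, -0.5, 0.2]
gripper_width: 0.499
grasp_force: 0.0
clock: 25.6
ee_pos: [539.7, 521.9, 164.7]
ee_rot: [0.388, 3.117, -0.0]
ft_force: [0.3, -0.6, -0.4]
gripper_width: 0.497
grasp_force: 0.0
handle [461.7 376.2] [[413.0, 402.0], [516.0, 365.0], [511.0, 350.0], [407.0, 387.0]]
handle [460.3 362.8] [[409.0, 384.0], [516.0, 357.0], [511.0, 342.0], [405.0, 369.0]]
side handle ((262.5, 175.5), (9.0, 41.0), 90.0)
side handle ((263.5, 179.5), (7.0, 39.0), 90.0)
jar_a changed px 0
cup changed px 0
fig changed px 0
jar_b changed px 2
flask changed px 0
brush changed px 0
minibolt changed px 0
60 top [336. 135.] side [406. 205.] S front in/out 160 157 T 168 164
70 top [332. 124.] side [413. 198.] S front in/out 159 154 T 117 119
80 top [327. 112.] side [421. 192.] S front in/out 238 45 T 50 42
90 top [323. 101.] side [428. 188.] S front in/out 45 44 T 49 46
```

```bash
python3 -c "
from bench import *
print(job_done())"
```

```text
the job is handed in; nothing more can be done
None
```

I've handed the job in at about 26 s on the robot clock. The bolt is in its parking notch, the lid is open about 75–80°, and the knife is back on its board within about 6 mm of the middle. The jars, cup, figure, flask and brush are where they started.

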